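# Show the inside of the round waste bin

### The arm

A 6-joint arm with a two-finger parallel gripper is mounted at the origin on the work surface. World frame = base frame: x ahead of the robot, y to its left, z up, the work surface at z = 0. Lengths are in m, angles in rad, forces in N, time in s.
With the tool pointing down it reaches from about 0.425 to 0.95 m from the base axis. Payload 3.5 kg.
Tool frame: the origin (TCP) lies on the centre line of the jaws, within the pads' length; the fingertips stand 17 mm ahead of it and the grasp point (between the pads) lies 2 mm behind it; z points along the fingers, y is the line along which they close (so a half turn about z gives the same grasp; the last joint's range is limited). The gripper opens to 85 mm and grips with 20 to 120 N. Pads are 22 mm wide; open, the fingers measure 114 mm over their backs; the gripper's body (76 mm by 85 mm) begins 54 mm behind the grasp point. The pads swing forward as they close: fully open they stand 13 mm farther back than shut.
Start: joints at [-0.15, 0.286, 1.577, -0, 1.279, -0.15], TCP at [0.675, 0, 0.248] pointing down, gripper open.
Joint ranges: [-2.77, 2.77], [-0.9, 2.22], [0.21, 2.48], [-1.53, 4.67], [0.24, 2.81], [-2.84, 2.84]. Speed limits (rad/s): [2.79, 2.79, 3.14, 3.14, 3.14, 3.14].

### API

Orientations are given as a unit quaternion [x, y, z, w].
In Python, from plant import ctrl gives the robot as it stands. The module is installed in compiled form; this text tells all that it offers.
- The arm moves only by the tool drive_tool, never from a script. Its argument "moves" is a list of rows, each a list of 3 entries, a list of its own where there are three numbers: the turn, a rotation vector about the tool's x, y, z in rad, then the shift along the tool's x, y, z in m, then the finger opening in m, from 0 to 0.0854. A call has 1 to 5 rows; each row shifts and turns the commanded pose from where the row before left it, along the tool's axes as they then stand; what a row does not reach is not made up. A row lasts 1/8 s, in which the tool goes at most 62.5 mm and 10.7 degrees, less where a joint would pass 70% of its speed; a pose out of reach is approached as far as the arm can. A call with a gripper value outside its range is refused whole. The fingers move at their own pace and stop on an object; "grip_force" is the grip in N (left out, the last holds). Time passes only in rows, so rows that do not move let the fingers close. It gives the time, the measured TCP pose, the force, the opening and the grip force at its end, in the units of the state.
- ctrl.get_state(): the state, without advancing time (a new reading comes with each control period).
- ctrl.read_camera(name): name is "scene" or "side" or "wrist"; returns a dict with "image" (420x560x3 uint8, red, green, blue), "fx", "fy", "cx", "cy" (pixels), "R" (3x3) and "t" (3): a world point X has camera coordinates R X + t. Camera axes: x right, y down, z forward; pixel columns grow to the right and rows downward; lengths in m; the calibration is good to about 2 mm. The wrist camera is an equidistant fisheye: a pixel r from the principal point sees the ray r / f radians off the axis. A picture is of the moment at which its call begins. There is no depth.
- ctrl.sign_off(): hands the job in; it is judged then, once.
The state is a dict: "time": time; "qpos": joint angles; "dq": joint speeds; "joint_efforts": joint torques, N m; "eef_pos": TCP position; "tcp_rot": TCP orientation; "contact_force": force on the tool from outside, world axes, zero at the start; "wrist_torque": the same for the moment, N m; "opening": opening from 0.0 (shut) to 1.0 (fully open); "finger_force": force on a finger pad.
Only numpy, scipy, OpenCV 4.12 (cv2) and the standard library are available. Lean on these libraries where they do the work, as an engineer would, in place of code of your own. Each camera call takes 0.05 s, during which the arm holds its last target. There are 200 camera calls.

### The job

See whether the round waste bin on the manicure ledge needs emptying: press its lever all the way down so that its lid stands wide open, keep it there for two full seconds for the ceiling camera, then let the lever go so that the lid closes by itself. Work the lever only, without touching the lid itself, and leave the square bin shut.

Things in the scene. Friction and masses are not known exactly. Their poses are not given: they have to be found in the camera images.
- round_bin: Round steel waste bin fixed upright on the ledge, 120 mm diameter, 120 mm high. Origin: centre of its underside. Its -x points to where the lever pad sticks out, +x to the lid's hinge, z up; turned up to 0.4 rad. It, the square bin and a 280 mm square tray stand side by side, in any order.
- round_pad (a point): Top centre of its lever pad: black plate 32 (bin x) x 40 x 8 mm, level at rest 90 mm above the ledge, 140 mm from the bin's axis, on a steel frame that runs round the drum to pivots 85 mm up beside its axis. Pressed straight down it sinks 28 mm to a stop (0.2 rad), shifting under 4 mm sideways; it resists with 4 to 6 N all the way. A spring brings it back in about a second.
- round_lid: The round bin's flat lid, 128 mm diameter, 6 mm thick, top 127 mm above the ledge when shut. Origin: on its hinge, 62 mm along the bin's +x, 120 mm above the ledge; it reaches along its own -x. Its z is vertical when shut and tilts by the opening angle: 5.75 times the lever's, 1.15 rad fully open. Falls shut when the lever is let go.
- square_lid: Lid of the other bin, to be left shut: flat, 120 x 120 x 6 mm, on a square steel bin 112 mm wide and 120 mm high with the same hinge, lever and pad (140 mm from the bin's axis). Origin: on its hinge, 62 mm along its own +x from the bin's axis, 120 mm above the ledge; z vertical when shut.
Things that resemble listed ones, but are neither listed nor needed, are in the scene too. What is shaped like the part that bears square_lid but red is not meant.

How it is judged:
By the outcome, as a careful person would: the job done as asked, in the order asked, and still so for the second after the job is handed in, with the robot touching nothing.
It also fails if it takes over 35 s, if anything falls off the work surface, if the arm or the gripper's body presses on something with over 40 N, if the wrist force passes 120 N, or if a joint passes its speed limit or range.

## Working session

There is one attempt and no reset: what is moved stays moved. The work goes in short steps, Python scripts to look and compute and a tool call to move; the robot and the scene stay as the last step left them, time stands still between calls to the robot, and variables do not carry over. Pictures are saved under pics/ and viewed, at most 10 in all, crops included, and the job is handed in when it is done.

Besides the shell and the picture viewer there is one more tool, called after ">>>" by a JSON object that holds its "fn" and its "kwargs", one argument or row to a line. drive_tool: Moves the arm, as the interface text tells. Its arguments: {"type":"object","properties":{"moves":{"type":"array","items":{"type":"array"}},"grip_force":{"type":"number"}},"required":["moves"]}

```bash
mkdir -p pics; cat > h.py <<'E'
import numpy as np, cv2, pickle
from plant import ctrl
def snap(n,tag):
    c=ctrl.read_camera(n); pickle.dump(c,open(f'pics/{tag}.pkl','wb'))
    cv2.imwrite(f'pics/{tag}.png',cv2.cvtColor(c['image'],cv2.COLOR_RGB2BGR)); return c
def load(tag): return pickle.load(open(f'pics/{tag}.pkl','rb'))
def ray(c,u,v,fish=False):
    x=(u-c['cx'])/c['fx'];y=(v-c['cy'])/c['fy']
    if fish:
        r=np.hypot(x,y); d=np.array([np.sin(r)*x/r,np.sin(r)*y/r,np.cos(r)])
    else: d=np.array([x,y,1.])
    R=np.array(c['R']);t=np.array(c['t']); d=R.T@d
    return -R.T@t,d/np.linalg.norm(d)
def plane(c,u,v,z,fish=False):
    o,d=ray(c,u,v,fish); return o+d*(z-o[2])/d[2]
def tri(*obs):
    A=0;b=0
    for o,d in obs:
        P=np.eye(3)-np.outer(d,d);A=A+P;b=b+P@o
    X=np.linalg.solve(A,b); return X,[np.linalg.norm((np.eye(3)-np.outer(d,d))@(X-o)) for o,d in obs]
def proj(c,X,fish=False):
    p=np.array(c['R'])@X+np.array(c['t'])
    if fish:
        h=np.hypot(p[0],p[1]);r=np.arctan2(h,p[2])/h;return c['cx']+c['fx']*p[0]*r,c['cy']+c['fy']*p[1]*r
    return c['cx']+c['fx']*p[0]/p[2],c['cy']+c['fy']*p[1]/p[2]
E
python3 - <<'E'
from h import *
for n in ['scene','side','wrist']:
    c=snap(n,n+'0'); o,_=ray(c,c['cx']+1,c['cy']); print(n,o.round(3),c['fx'],np.array(c['R'])[2].round(2))
s=ctrl.get_state();print(s['time'],s['eef_pos'],s['tcp_rot'],s['contact_force'])
E
```

```text
scene [1.13  0.026 0.712] 394.6083951174392 [-0.71 -0.05 -0.7 ]
side [ 0.2   -0.734  0.564] 407.29475540590676 [ 0.39  0.77 -0.5 ]
wrist [0.674 0.069 0.374] 325.19226210127806 [-0.   -0.27 -0.96]
0.15 [6.74503801e-01 8.44873087e-05 2.47250090e-01] [ 7.07115729e-01  7.07097209e-01 -5.64938054e-04 -7.50910168e-04] [ 0.48359823 -0.0019144  -0.74309799]
```

View pics/scene0.png

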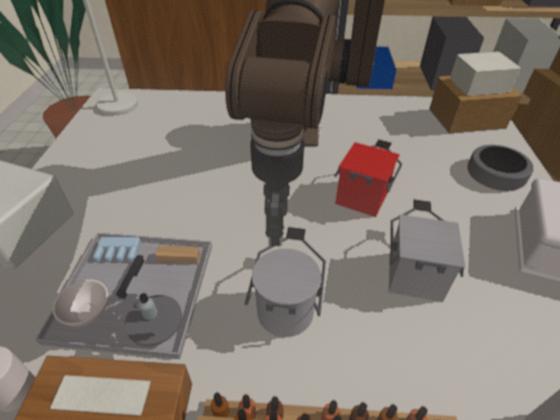

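View pics/side0.png

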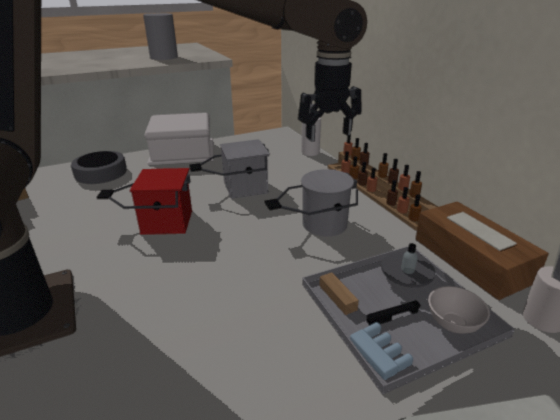

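View pics/wrist0.png

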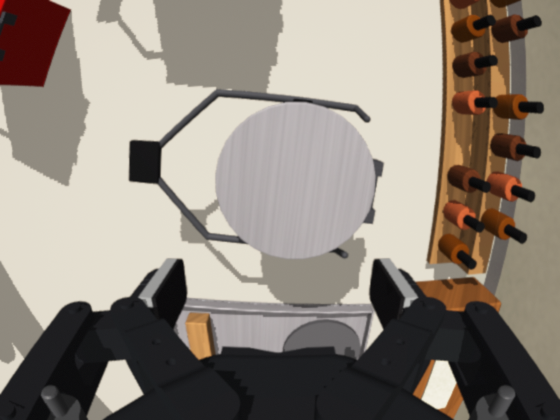

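The round bin is the steel drum with the circular lid. Its lid and pad are at scene (287,276)/(297,234), side (327,190)/(273,204) and wrist (297,180)/(145,161). Things that could be mistaken for it are the grey square bin at scene (430,240), pad (423,205), and the red square bin at (368,165), pad (383,145). The round one matches the description. Next I triangulate its pad and lid.

```bash
python3 - <<'E'
from h import *
seeds={'scene0':(297,234),'side0':(273,204),'wrist0':(145,161)}
obs=[];C={}
for k,(u,v) in seeds.items():
    c=load(k);C[k]=c;w=40 if k=='wrist0' else 14
    g=c['image'][v-w:v+w,u-w:u+w].max(2); m=(g<45).astype(np.uint8)
    m=cv2.morphologyEx(m,cv2.MORPH_OPEN,np.ones((9,9) if k=='wrist0' else (4,4),np.uint8))
    n,l,s,ce=cv2.connectedComponentsWithStats(m); i=1+np.argmax(s[1:,4]); p=ce[i]+[u-w,v-w]
    print(k,p.round(1),s[i]); obs.append(ray(c,*p,k=='wrist0')); print(plane(c,*p,.088,k=='wrist0').round(4))
X,e=tri(*obs);print('pad',X.round(4),np.round(e,4)); print('sw',tri(obs[0],obs[2])[0].round(4),'dw',tri(obs[1],obs[2])[0].round(4))
# lid, wrist: bright greyish component near seed; distinguish by edges -> fit boundary
c=C['wrist0'];im=c['image']; print('px lid,table',im[180,300],im[130,250],im[60,340],im[230,130])
hsv=cv2.cvtColor(im,cv2.COLOR_RGB2HSV);print(hsv[180,300],hsv[150,350],hsv[60,340],hsv[230,130])
b=cv2.resize(im[80:280,100:400],None,fx=2.5,fy=2.5,interpolation=cv2.INTER_CUBIC)
cv2.imwrite('pics/crop.png',b[:,:,::-1])
E
```

```text
Traceback (most recent call last):
ValueError: attempt to get argmax of an empty sequence
```

```bash
cat > m.py <<'E'
from h import *
seeds={'scene0':(297,234),'side0':(273,204),'wrist0':(145,161)}
obs=[];C={}
for k,(u,v) in seeds.items():
    c=load(k);C[k]=c;w=40 if k=='wrist0' else 14
    g=c['image'][v-w:v+w,u-w:u+w].max(2); print(k,g.min(),g[w,w]); m=(g<(45 if k=='wrist0' else 62)).astype(np.uint8)
    m=cv2.morphologyEx(m,cv2.MORPH_OPEN,np.ones((9,9) if k=='wrist0' else (5,5),np.uint8))
    n,l,s,ce=cv2.connectedComponentsWithStats(m)
    if n<2: print(g[::3,::3]);continue
    i=1+np.argmax(s[1:,4]); p=ce[i]+[u-w,v-w]
    print(k,p.round(1),s[i]); obs.append(ray(c,*p,k=='wrist0')); print(plane(c,*p,.088,k=='wrist0').round(4))
X,e=tri(*obs);print('pad',X.round(4),np.round(e,4)); print('0w',tri(obs[0],obs[-1])[0].round(4))
c=C['wrist0'];im=c['image']
hsv=cv2.cvtColor(im,cv2.COLOR_RGB2HSV);print(hsv[180,300],hsv[150,350],hsv[60,340],hsv[230,130])
b=cv2.resize(im[80:280,100:400],None,fx=2.5,fy=2.5,interpolation=cv2.INTER_CUBIC)
cv2.imwrite('pics/crop.png',b[:,:,::-1])
E
python3 m.py
```

```text
scene0 54 59
scene0 [291.6 233.9] [ 6 11  6  7 40]
[0.5516 0.0262 0.088 ]
side0 9 16
side0 [273.  203.9] [  6   8  17  12 163]
[0.5471 0.0269 0.088 ]
wrist0 14 22
wrist0 [144.6 161.3] [  25   20   30   41 1179]
[0.5487 0.0328 0.088 ]
pad [0.5483 0.0295 0.0856] [0.0034 0.0007 0.003 ]
0w [0.5432 0.0288 0.0776]
[175   8 182] [  5   8 182] [ 21  22 228] [ 22  21 228]
```

View pics/crop.png

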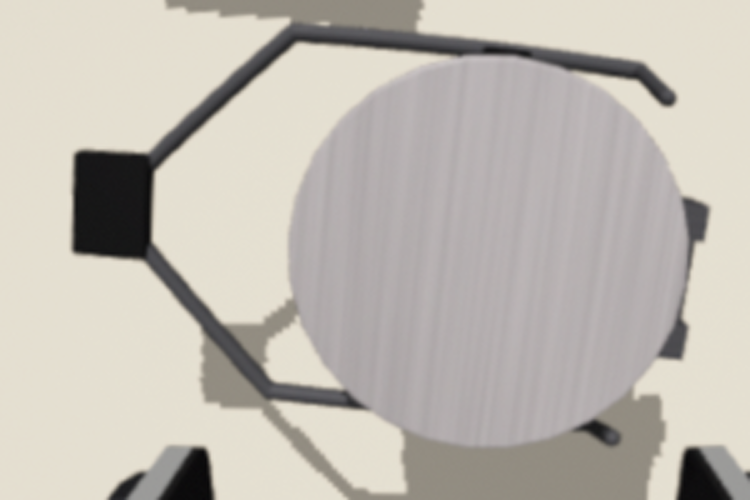

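The crop confirms the choice: a circular steel lid at wrist (297,180), with its black pad to the left at (145,161). The scene mask only caught part of the pad, so I'm redoing it along with the lid centre.

```bash
sed -i 's/else 62)/else (85 if k=="scene0" else 62))/' m.py; cat >> m.py <<'E'
m=((hsv[...,1]<15)&(hsv[...,2]>140)).astype(np.uint8); m=cv2.morphologyEx(m,cv2.MORPH_OPEN,np.ones((9,9)))
n,l,s,ce=cv2.connectedComponentsWithStats(m);i=l[180,300];print('lid w',s[i],ce[i])
cn=max(cv2.findContours((l==i).astype(np.uint8),0,1)[0],key=len)[:,0]
P=np.array([plane(c,u,v,.127,True)[:2] for u,v in cn]).astype(np.float32)
(a,b),r=cv2.minEnclosingCircle(P);print('lid centre',a,b,'r',r)
pd=plane(c,144.6,161.3,.090,True)[:2];d=np.array([a,b])-pd
print('dist',np.hypot(*d),'yaw',np.arctan2(d[1],d[0]))
E
python3 m.py
```

```text
scene0 54 59
scene0 [295.4 233.5] [  4   8  17  12 171]
[0.55   0.0342 0.088 ]
side0 9 16
side0 [273.  203.9] [  6   8  17  12 163]
[0.5471 0.0269 0.088 ]
wrist0 14 22
wrist0 [144.6 161.3] [  25   20   30   41 1179]
[0.5487 0.0328 0.088 ]
pad [0.5484 0.0329 0.0855] [0.0014 0.0016 0.0008]
0w [0.5485 0.0334 0.0869]
[175   8 182] [  5   8 182] [ 21  22 228] [ 22  21 228]
lid w [  216   102   159   157 19583] [294.93131798 180.10677629]
lid centre 0.6879504919052124 0.018050817772746086 r 0.06359242647886276
dist 0.1391904622283555 yaw -0.10751156343588328
```

Pad top centre is at about (0.549, 0.033), z≈0.087–0.09. It lies 139 mm from the lid centre (140 expected), lid radius is 63.6 mm (64 expected), and yaw is −0.11, so everything agrees. I'll close the fingers and move above the pad.

>>> {"fn": "drive_tool", "kwargs": {
  "moves": [
    [[0,0,0],[0.011,-0.043,0],0],
    [[0,0,0],[0.011,-0.043,0],0],
    [[0,0,0],[0.011,-0.042,0.02],0],
    [[0,0,0],[0,0,0.04],0],
    [[0,0,0],[0,0,0.03],0]
  ],
  "grip_force": 60
}}

```text
time: 0.78
eef_pos: [0.5458, 0.0334, 0.1569]
tcp_rot: [0.707, 0.707, -0.0, -0.0]
contact_force: [0.1, -0.2, -0.0]
opening: 0.001
finger_force: 0.0
```

>>> {"fn": "drive_tool", "kwargs": {
  "moves": [
    [[0,0,0],[0,0,0],0],
    [[0,0,0],[0,0,0],0],
    [[0,0,0],[0,0,0],0]
  ]
}}

```text
time: 1.15
eef_pos: [0.5483, 0.0329, 0.1602]
tcp_rot: [0.707, 0.707, 0.001, 0.001]
contact_force: [1.0, 0.2, 0.7]
opening: -0.0
finger_force: 0.0
```

```bash
python3 - <<'E'
from h import *
a=snap('scene','s1')['image'];b=snap('side','d1')['image'];w=snap('wrist','w1')['image']
s=ctrl.get_state();print(s['time'],s['eef_pos'],s['contact_force'],s['opening'])
f=lambda i,u,v,n:cv2.resize(i[v-n:v+n,u-n:u+n],(390,390),interpolation=cv2.INTER_CUBIC)
cv2.imwrite('pics/c1.png',np.hstack([f(b,290,180,65),f(w,280,210,210)])[:,:,::-1])
E
```

```text
1.3 [0.54769417 0.03293679 0.15954168] [ 0.42499742  0.16121568 -0.66537176] -0.0023449288342583096
```

View pics/c1.png

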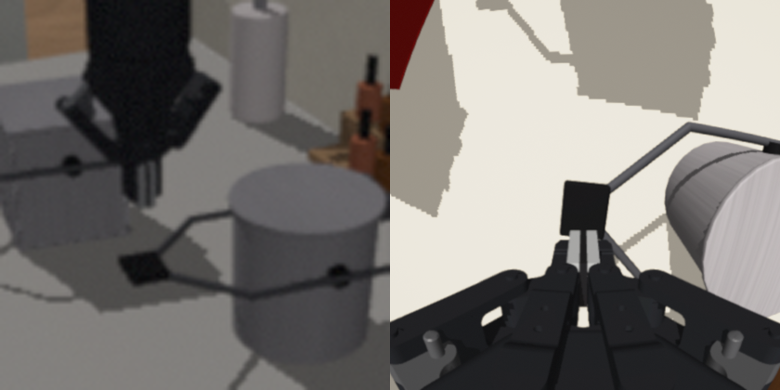

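The side crop shows the closed fingers above the pad, with the knuckles bulging about 60 mm along x toward the lid. A quarter turn of the tool moves the bulge and the camera away from the lid.

>>> {"fn": "drive_tool", "kwargs": {
  "moves": [
    [[0,0,-0.175],[0,0,0],0],
    [[0,0,-0.175],[0,0,0],0],
    [[0,0,-0.175],[0,0,0],0],
    [[0,0,-0.175],[0,0,0],0],
    [[0,0,-0.175],[0,0,0],0]
  ]
}}

```text
time: 1.92
eef_pos: [0.5473, 0.033, 0.1589]
tcp_rot: [0.338, 0.941, 0.0, 0.0]
contact_force: [-0.0, -0.4, -0.1]
opening: 0.0
finger_force: 0.0
```

>>> {"fn": "drive_tool", "kwargs": {
  "moves": [
    [[0,0,-0.175],[0,0,0],0],
    [[0,0,-0.175],[0,0,0],0],
    [[0,0,-0.175],[0,0,0.015],0],
    [[0,0,-0.175],[0,0,0.015],0],
    [[0,0,0],[0,0,0],0]
  ]
}}

```text
time: 2.55
eef_pos: [0.5462, 0.0331, 0.1274]
tcp_rot: [-0.001, 1.0, 0.0, -0.001]
contact_force: [-0.4, 1.7, -0.1]
opening: -0.001
finger_force: 0.0
```

```bash
python3 - <<'E'
from h import *
b=snap('side','d2')['image'];w=snap('wrist','w2')['image']
s=ctrl.get_state();print(s['time'],s['eef_pos'],s['tcp_rot'],s['contact_force'])
f=lambda i,u,v,n:cv2.resize(i[v-n:v+n,u-n:u+n],(390,390),interpolation=cv2.INTER_CUBIC)
cv2.imwrite('pics/c2.png',np.hstack([f(b,290,180,50),f(w,280,210,210)])[:,:,::-1])
E
```

```text
2.65 [0.54734768 0.03298647 0.12894615] [-7.46118884e-04  9.99999647e-01 -4.96685350e-05  3.83436446e-04] [0.73376046 0.51743817 0.41517667]
```

View pics/c2.png

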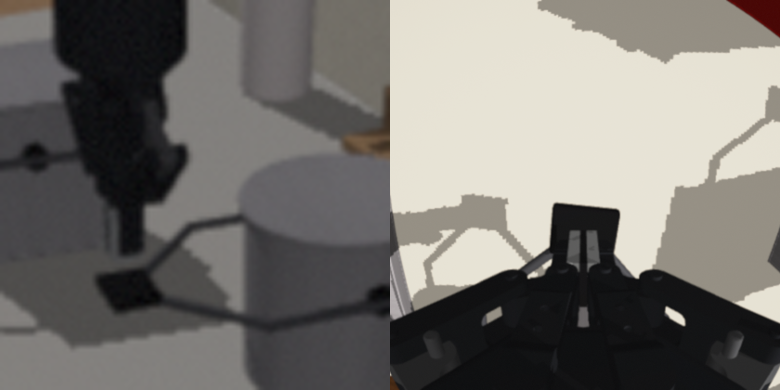

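The fingers are centred over the pad. The side crop has the tips about 20 mm above it, and the wrist crop shows them within the pad's width. Pressing down gradually.

>>> {"fn": "drive_tool", "kwargs": {
  "moves": [
    [[0,0,0],[0,0,0.008],0],
    [[0,0,0],[0,0,0.008],0],
    [[0,0,0],[0,0,0.006],0],
    [[0,0,0],[0,0,0.004],0],
    [[0,0,0],[0,0,0],0]
  ]
}}

```text
time: 3.28
eef_pos: [0.5468, 0.0331, 0.1025]
tcp_rot: [-0.002, 1.0, 0.0, -0.001]
contact_force: [-2.3, -0.3, 5.6]
opening: -0.006
finger_force: 2.7
```

>>> {"fn": "drive_tool", "kwargs": {
  "moves": [
    [[0,0,0],[0,0,0.006],0],
    [[0,0,0],[0,0,0.006],0],
    [[0,0,0],[0,0,0.006],0],
    [[0,0,0],[0,0,0.003],0],
    [[0,0,0],[0,0,0],0]
  ]
}}

```text
time: 3.9
eef_pos: [0.5481, 0.0329, 0.0822]
tcp_rot: [-0.002, 1.0, -0.0, 0.001]
contact_force: [0.4, -0.0, 5.0]
opening: 0.001
finger_force: 2.4
```

>>> {"fn": "drive_tool", "kwargs": {
  "moves": [
    [[0,0,0],[0,0,0.002],0],
    [[0,0,0],[0,0,0.001],0],
    [[0,0,0],[0,0,0],0]
  ]
}}

```text
time: 4.28
eef_pos: [0.5485, 0.0329, 0.0799]
tcp_rot: [-0.002, 1.0, -0.0, 0.002]
contact_force: [-0.6, 0.5, 7.3]
opening: 0.001
finger_force: 3.4
```

>>> {"fn": "drive_tool", "kwargs": {
  "moves": [
    [[0,0,0],[0,0,0.001],0],
    [[0,0,0],[0,0,0.0],0]
  ]
}}

```text
time: 4.53
eef_pos: [0.5486, 0.0329, 0.0795]
tcp_rot: [-0.002, 1.0, -0.0, 0.002]
contact_force: [-1.2, 0.1, 10.2]
opening: -0.001
finger_force: 5.2
```

>>> {"fn": "drive_tool", "kwargs": {
  "moves": [
    [[0,0,0],[0,0,0.001],0],
    [[0,0,0],[0,0,0.0],0]
  ]
}}

```text
time: 4.78
eef_pos: [0.5487, 0.0328, 0.0792]
tcp_rot: [-0.002, 1.0, -0.0, 0.002]
contact_force: [-3.7, 0.1, 13.7]
opening: -0.002
finger_force: 7.0
```

```bash
python3 - <<'E'
from h import *
a=snap('scene','s3')['image'];b=snap('side','d3')['image']
s=ctrl.get_state();print(s['time'],s['eef_pos'],s['contact_force'])
f=lambda i,u,v,n:cv2.resize(i[v-n:v+n,u-n:u+n],(390,390),interpolation=cv2.INTER_CUBIC)
cv2.imwrite('pics/c3.png',np.hstack([f(b,310,170,80),f(a,300,260,110)])[:,:,::-1])
E
```

```text
4.875 [0.54868222 0.03284915 0.07923358] [-2.24737807 -0.24232001 14.32248679]
```

View pics/c3.png

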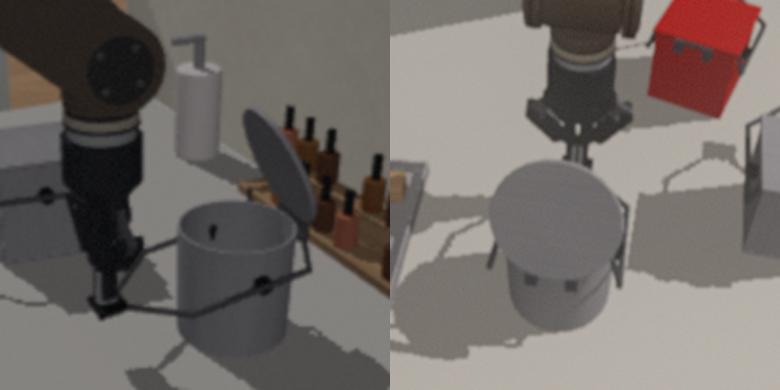

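Side crop: the lid stands wide open, clear of the gripper. Force has risen to 14 N against a 5 N spring and the TCP has stalled, so the lever is on its stop. I'll hold it there for over 2 s.

>>> {"fn": "drive_tool", "kwargs": {
  "moves": [
    [[0,0,0],[0,0,0],0],
    [[0,0,0],[0,0,0],0],
    [[0,0,0],[0,0,0],0],
    [[0,0,0],[0,0,0],0],
    [[0,0,0],[0,0,0],0]
  ]
}}

```text
time: 5.5
eef_pos: [0.5487, 0.0329, 0.0793]
tcp_rot: [-0.002, 1.0, -0.0, 0.002]
contact_force: [-2.7, -0.1, 13.8]
opening: 0.003
finger_force: 7.0
```

>>> {"fn": "drive_tool", "kwargs": {
  "moves": [
    [[0,0,0],[0,0,0],0],
    [[0,0,0],[0,0,0],0],
    [[0,0,0],[0,0,0],0],
    [[0,0,0],[0,0,0],0],
    [[0,0,0],[0,0,0],0]
  ]
}}

```text
time: 6.12
eef_pos: [0.5487, 0.0329, 0.0792]
tcp_rot: [-0.002, 1.0, -0.0, 0.002]
contact_force: [-3.2, 0.4, 14.6]
opening: -0.002
finger_force: 7.0
```

>>> {"fn": "drive_tool", "kwargs": {
  "moves": [
    [[0,0,0],[0,0,0],0],
    [[0,0,0],[0,0,0],0],
    [[0,0,0],[0,0,0],0],
    [[0,0,0],[0,0,0],0],
    [[0,0,0],[0,0,0],0]
  ]
}}

```text
time: 6.75
eef_pos: [0.5487, 0.0328, 0.0793]
tcp_rot: [-0.002, 1.0, -0.0, 0.002]
contact_force: [-2.9, -0.3, 12.7]
opening: -0.003
finger_force: 7.0
```

>>> {"fn": "drive_tool", "kwargs": {
  "moves": [
    [[0,0,0],[0,0,0],0],
    [[0,0,0],[0,0,0],0],
    [[0,0,0],[0,0,0],0],
    [[0,0,0],[0,0,0],0],
    [[0,0,0],[0,0,0],0]
  ]
}}

```text
time: 7.38
eef_pos: [0.5487, 0.0329, 0.0792]
tcp_rot: [-0.002, 1.0, -0.0, 0.002]
contact_force: [-3.3, 0.6, 12.8]
opening: 0.001
finger_force: 7.0
```

>>> {"fn": "drive_tool", "kwargs": {
  "moves": [
    [[0,0,0],[0,0,0],0],
    [[0,0,0],[0,0,0],0],
    [[0,0,0],[0,0,0],0],
    [[0,0,0],[0,0,0],0],
    [[0,0,0],[0,0,0],0]
  ]
}}

```text
time: 8.0
eef_pos: [0.5487, 0.0329, 0.0792]
tcp_rot: [-0.002, 1.0, -0.0, 0.002]
contact_force: [-1.9, 0.2, 14.1]
opening: -0.003
finger_force: 7.0
```

Held for over 3 s. Releasing straight up, then waiting for the lid to close.

>>> {"fn": "drive_tool", "kwargs": {
  "moves": [
    [[0,0,0],[0,0,-0.01],0],
    [[0,0,0],[0,0,-0.015],0],
    [[0,0,0],[0,0,-0.025],0],
    [[0,0,0],[0,0,-0.03],0],
    [[0,0,0],[0,0,-0.03],0]
  ]
}}

```text
time: 8.62
eef_pos: [0.5458, 0.0332, 0.1863]
tcp_rot: [-0.002, 1.0, 0.0, -0.002]
contact_force: [0.8, -1.2, 0.1]
opening: 0.005
finger_force: 0.0
```

>>> {"fn": "drive_tool", "kwargs": {
  "moves": [
    [[0,0,0],[0,0,0],0],
    [[0,0,0],[0,0,0],0],
    [[0,0,0],[0,0,0],0],
    [[0,0,0],[0,0,0],0],
    [[0,0,0],[0,0,0],0]
  ]
}}

```text
time: 9.25
eef_pos: [0.5467, 0.033, 0.1856]
tcp_rot: [-0.002, 1.0, 0.0, -0.001]
contact_force: [0.1, -0.3, -0.0]
opening: -0.001
finger_force: 0.0
```

>>> {"fn": "drive_tool", "kwargs": {
  "moves": [
    [[0,0,0],[0,0,0],0],
    [[0,0,0],[0,0,0],0],
    [[0,0,0],[0,0,0],0],
    [[0,0,0],[0,0,0],0],
    [[0,0,0],[0,0,0],0]
  ]
}}

```text
time: 9.88
eef_pos: [0.547, 0.033, 0.1864]
tcp_rot: [-0.002, 1.0, 0.0, 0.0]
contact_force: [-0.2, 0.0, -0.5]
opening: -0.002
finger_force: 0.0
```

>>> {"fn": "drive_tool", "kwargs": {
  "moves": [
    [[0,0,0],[0,0,0],0],
    [[0,0,0],[0,0,0],0],
    [[0,0,0],[0,0,0],0],
    [[0,0,0],[0,0,0],0],
    [[0,0,0],[0,0,0],0]
  ]
}}

```text
time: 10.5
eef_pos: [0.547, 0.033, 0.1863]
tcp_rot: [-0.002, 1.0, -0.0, -0.0]
contact_force: [0.0, 0.7, 0.6]
opening: -0.001
finger_force: 0.0
```

```bash
python3 - <<'E'
from h import *
a=snap('scene','s4')['image'];b=snap('side','d4')['image']
s=ctrl.get_state();print(s['time'],s['eef_pos'],s['contact_force'])
d=load('side0')['image'];print('lid area diff vs start',np.abs(b[165:235,300:355].astype(int)-d[165:235,300:355]).mean())
cv2.imwrite('pics/c4.png',cv2.resize(np.hstack([b[60:300,150:450],a[60:360,180:480][:240]]),None,fx=1.3,fy=1.3)[:,:,::-1])
E
```

```text
10.6 [0.54696803 0.03303342 0.18630279] [ 0.376038   -0.02335838  0.34367817]
lid area diff vs start 0.8967099567099567
```

View pics/c4.png

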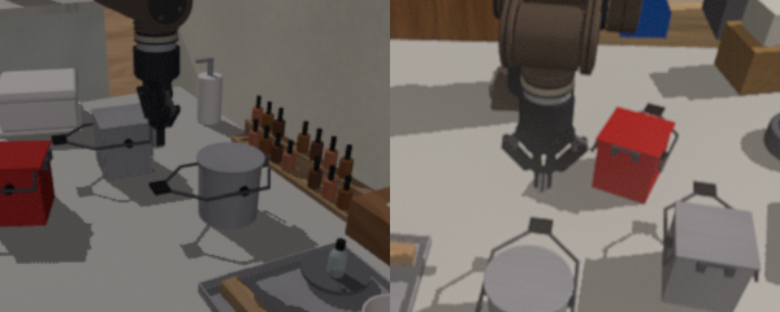

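The round bin's lid is shut again and matches the starting image. The square bin is shut too, and the gripper is clear of everything.

```bash
python3 -c "
from plant import ctrl
print(ctrl.sign_off())"
```

```text
the job is handed in; nothing more can be done
None
```

I pressed the round bin's lever to its stop and held the lid wide open for just over 3 s. I then released it and the lid closed by itself; the gripper never came near the lid, the square bin stayed shut, and the job was handed in at about 10.6 s.

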